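# Park the crumb vacuum and shorten its nozzle

### The job

Put the crumb vacuum away: lift it off the worktop and set it down level in its charging dock, nozzle out at the open end, and let go. Then, with the dock holding it, press the nozzle's spring pin flush and push the nozzle in towards the body until the pin springs out again in the next hole, leaving the vacuum home against the dock's charging contacts. Leave the mug, the glass and the tin where they are.

Things in the scene. Friction and masses are not known exactly. Their poses are not given: they have to be found in the camera images.
- crumb_vac: Slim hand-held crumb vacuum lying on its flat underside, 0.49 kg. Origin: centre of the body's underside; x runs along it to the nozzle, z up, y left. Body: white with clear dust bowl, rounded box, x -75 to +75 mm, 54 wide, 56 high. From x 75 to 167 a fixed black spigot (34 wide, 28 high) carries the sliding grey nozzle.
- vac_grip (a point): Point inside the vacuum's body where it balances, (12, 0, 40) mm in its frame, to pinch the flat sides (54 mm apart) from above (40 N holds it well).
- nozzle (a joint): How far the nozzle is pushed in (m): 0 = long, as found (pin in the rear hole); 0.042 = short (pin in the front hole); stops -0.004 and 0.046; play in a hole 1.5 mm either way, locked there. With the pin flush, a push of about 8 to 12 N makes the hole's edge ride over the pin's dome; then it slides at about 2 N and, moved slowly (30 mm/s), the pin snaps out at the other hole.
- nozzle_tip (a point): Middle of the flat mouth of the nozzle. The nozzle is a grey rectangular tube, 40 mm wide, 34 high, wall 2.5, axis at y 0, z 30 mm in the vacuum's frame; rear end at x = 132 mm less the joint value; straight for 78 mm, then tapered to this tip at 122 mm. Its right wall (-y) has two 19 mm holes, centres 18 and 60 mm from the rear end.
- pin (a joint): How far the spring pin is pressed in (m): 0 = out, its top 7 mm proud of the nozzle's wall (spring 3 N); 0.007 = flush (5 N); 0.0095 = below the wall; stop 0.0118. Pinching the nozzle across its width at the pin from above (20 mm from the axis to the plain wall, 27 mm to the pin's top) presses it flush and holds the nozzle at once; a 40 N grip will do.
- pin_top (a point): Tip of the spring pin: a steel dome, 16 mm across, that sticks out sideways through the rear hole in the nozzle's right wall. With the pin out it is at (150, -27, 30) mm in the vacuum's frame; it moves only along the vacuum's y, while the nozzle slides past it.
- dock: White charging dock fixed to the worktop. Origin: on the worktop under its centre; x to its open front, z up. Base 88 mm wide, x -94 to +82, floor 12 mm high. Two pairs of low cheeks (x -67 to -33 and 33 to 67; 59 mm apart inside, flared lips up to 41 mm over the worktop) guide the body; fingers fit between the pairs. Contact wall behind: face at x -77.5, 52 mm high.
- dock_home (a point): Where the vacuum's origin comes to lie when it is fully home: (-2.5, 0, 12) mm in the dock's frame, on its floor, rear against the contact wall, the vacuum's x along the dock's x.
- mug: Striped mug, 86 mm across, 90 mm high, behind the work. Bystander. Origin: centre of the underside.
- water_glass: Drinking glass, 81 mm across, 92 mm high, behind the work. Bystander. Origin: centre of the underside.
- tuna_tin: Small food tin, 75 mm across, 58 mm high, left of the work. Bystander. Origin: centre of the underside.

How it is judged:
On the way, in this order (a step that is already met when the one before it is completed fails the run):
1. the vacuum lies level in the dock, let go, its nozzle still long (z of crumb_vac in the frame of dock between 0.008 and 0.016 m and y of crumb_vac in the frame of dock between -0.006 and 0.006 m and x of crumb_vac in the frame of dock below 0.02 m and x of pin_top in the frame of dock above 0.1 m and angle between crumb_vac's own z axis and vertical below 0.06 rad and value of joint nozzle below 0.01 m and contact force between the fingers and crumb_vac below 0.1 N), for 0.2 s.
2. the nozzle is in the short setting with the pin out in the next hole (value of joint nozzle between 0.039 and 0.0455 m and value of joint pin below 0.002 m), for 0.2 s.
At the end, for the whole second after the job is handed in: The vacuum lies still and level on the dock's floor (within 4 mm in height, 6 mm sideways, tilt under 0.06 rad), nozzle at the open end, its rear within about 5 mm of the contact wall; the nozzle is pushed in 39 to 45.5 mm and the pin is out in the front hole (pressed in by less than 2 mm) (all of step 2 and z of crumb_vac in the frame of dock between 0.008 and 0.016 m and y of crumb_vac in the frame of dock between -0.006 and 0.006 m and x of crumb_vac in the frame of dock below 0.003 m and x of pin_top in the frame of dock above 0.1 m and angle between crumb_vac's own z axis and vertical below 0.06 rad and linear speed of crumb_vac below 0.01 m/s); the robot touches nothing.
It fails at once if the mug, the glass or the tin is moved by more than 2 cm (distance of any of mug, water_glass, tuna_tin from where it was at the start of the episode above 0.02 m).
It also fails if it takes over 45 s, if anything falls off the work surface, if the arm or the gripper's body presses on something with over 40 N, if the wrist force passes 120 N, or if a joint passes its speed limit or range.

### The arm

A 7-joint arm with a two-finger parallel gripper is mounted at the origin on a cart in front of the work surface, level with it; the furniture and walls round the work are solid. World frame = base frame: x ahead of the robot, y to its left, z up, the work surface at z = 0. Lengths are in m, angles in rad, forces in N, time in s.
With the tool pointing down it reaches from about 0.425 to 0.925 m from the base axis. Payload 6.8 kg.
Tool frame: the origin (TCP) lies at the very end of the fingers, on their centre line; the grasp point (between the pads) lies 19 mm behind it; z points along the fingers, y is the line along which they close (so a half turn about z gives the same grasp; the last joint's range is limited). The gripper opens to 85 mm and grips with 20 to 120 N. Pads are 22 mm wide; open, the fingers measure 114 mm over their backs; the gripper's body (76 mm by 85 mm) begins 54 mm behind the grasp point. The pads swing forward as they close: fully open they stand 13 mm farther back than shut.
Start: joints at [1.195, 0.477, 0.022, 1.555, -0.011, 1.109, -0.083], TCP at [0.179, -0.651, 0.231] pointing down, gripper open.
Joint ranges: [-2.96, 2.96], [-0.34, 2.1], [-1.41, 1.46], [0.24, 2.44], [-1.37, 4.51], [0.17, 1.92], [-2.96, 2.96]. Speed limits (rad/s): [2.39, 2.39, 3.14, 3.14, 3.14, 3.14, 3.14].

### API

Orientations are given as a unit quaternion [w, x, y, z].
In Python, from station import * gives the robot as it stands.
- The arm moves only by the tool jog_arm, never from a script. Its argument "moves" is one flat list of numbers, 7 for each row, row after row: the shift along the tool's x, y, z normalised to -1 to 1, where 1 is 20 mm, then the turn, a rotation vector about the tool's x, y, z normalised to -1 to 1, where 1 is 4 degrees, then the opening, from 0 (shut) to 1 (fully open). In form: [x, y, z, rx, ry, rz, claw, x, y, z, rx, ry, rz, claw, ...]. A call has exactly 8 rows; each row shifts and turns the commanded pose from where the row before left it, along the tool's axes as they then stand; what a row does not reach is not made up. A row lasts 1/12 s, in which the tool goes at most 41.7 mm and 7.16 degrees, less where a joint would pass 70% of its speed; a pose out of reach is approached as far as the arm can. A call with a number of a shift or a turn outside -1 to 1 is refused whole. A call with a gripper value outside its range is refused whole. The fingers move at their own pace and stop on an object; "grip_force" is the grip in N (left out, the last holds). Time passes only in rows, so rows that do not move let the fingers close, or fill a call up. It gives the time, the measured TCP pose, the force, the opening and the grip force at its end, in the units of the state.
- get_obs(): the state, without advancing time (a new reading comes with each control period).
- read_camera(name): name is "scene" or "top" or "wrist"; returns a dict with "color" (400x640x3 uint8, blue, green, red), "fx", "fy", "cx", "cy" (pixels), "rvec" (rotation vector, rad) and "tvec" (3), from world to camera coordinates, as OpenCV has them. Camera axes: x right, y down, z forward; pixel columns grow to the right and rows downward; lengths in m; the calibration is good to about 2 mm. A picture is of the moment at which its call begins. There is no depth.
- hand_in(): hands the job in; it is judged then, once.
The state is a dict: "t": time; "q": joint angles; "joint_vel": joint speeds; "joint_torque": joint torques, N m; "eef_pos": TCP position; "tool_rot": TCP orientation; "contact_force": force on the tool from outside, world axes, zero at the start; "torque": the same for the moment, N m; "gripper_width": opening from 0.0 (shut) to 1.0 (fully open); "grasp_force": force on a finger pad.
Only numpy, scipy, OpenCV 4.12 (cv2) and the standard library are available. Lean on these libraries where they do the work, as an engineer would, in place of code of your own. Each camera call takes 0.05 s, during which the arm holds its last target. There are 200 camera calls.

## Working session

There is one attempt and no reset: what is moved stays moved. The work goes in short steps, Python scripts to look and compute and a tool call to move; the robot and the scene stay as the last step left them, time stands still between calls to the robot, and variables do not carry over. Pictures are saved under pics/ and viewed, at most 12 in all, crops included, and the job is handed in when it is done.

Besides the shell and the picture viewer there is one more tool, called after "Call:" by a JSON object that holds its "op" and its "data". jog_arm: Moves the arm, as the interface text tells. Scaled input: -1 to 1 covers 20 mm each way for a shift and 4 degrees each way for a turn. Its arguments: {"type":"object","properties":{"moves":{"type":"array"},"grip_force":{"type":"number"}},"required":["moves"]}

```bash
mkdir -p pics; cat > h.py <<'E'
import numpy as np, cv2
from station import *
def cam(n):
    c=read_camera(n); c['K']=np.array([[c['fx'],0,c['cx']],[0,c['fy'],c['cy']],[0,0,1.]])
    c['R']=cv2.Rodrigues(np.array(c['rvec'],float))[0]; c['t']=np.array(c['tvec'],float).ravel(); c['C']=-c['R'].T@c['t']; return c
def ray(c,uv): 
    d=c['R'].T@np.linalg.solve(c['K'],[uv[0],uv[1],1.]); return d/np.linalg.norm(d)
def plane(c,uv,z): d=ray(c,uv); return c['C']+d*(z-c['C'][2])/d[2]
def proj(c,p): q=c['K']@(c['R']@np.asarray(p,float)+c['t']); return q[:2]/q[2]
def tri(cs,uvs):
    A=np.zeros((3,3));b=np.zeros(3)
    for c,u in zip(cs,uvs):
        d=ray(c,u);M=np.eye(3)-np.outer(d,d);A+=M;b+=M@c['C']
    return np.linalg.solve(A,b)
E
python3 - <<'E'
from h import *
o=get_obs();print(o)
for n in('scene','top'):
    c=cam(n);cv2.imwrite(f'pics/{n}0.png',c['color']);print(n,c['C'],c['R'][2],c['fx'])
E
```

```text
{'t': 0.0, 'q': array([ 1.19486229,  0.47777162,  0.02232215,  1.55646042, -0.01147791,
        1.10930539, -0.08305637]), 'joint_vel': array([-0.00127794,  0.00023965,  0.00088885,  0.0001176 , -0.0002506 ,
       -0.00212662, -0.0010186 ]), 'joint_torque': array([ 5.58980501e-04, -5.96448755e+01,  1.60841726e+00, -2.81204009e+01,
        1.25589242e-02,  9.09518480e-03, -6.47692545e-06]), 'eef_pos': array([ 0.17846545, -0.65036014,  0.2303407 ]), 'tool_rot': array([-8.87574486e-04,  9.91040050e-01,  1.33561950e-01, -1.93258445e-04]), 'contact_force': array([ 0.70133695, -0.29400292,  0.02263785]), 'torque': array([ 0.00613606,  0.05138711, -0.00081648]), 'grasp_force': 0.0, 'gripper_width': 1.002296536734771}
scene [-0.16440859  0.52654461  0.95306093] [ 0.60893399 -0.34864094 -0.71249483] 486.7235356639117
top [0.35213089 0.07411936 1.24789117] [ 0.18304191  0.01318836 -0.98301665] 460.7923199987458
```

View pics/scene0.png

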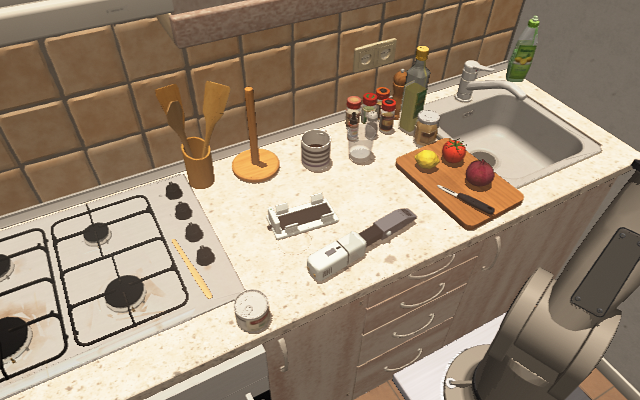

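View pics/top0.png

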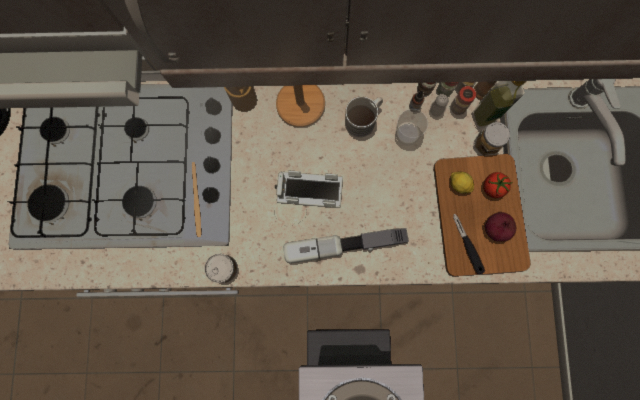

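```bash
python3 - <<'E'
import cv2,numpy as np
a=cv2.imread('pics/top0.png')[165:275,270:415];b=cv2.imread('pics/scene0.png')[180:290,255:425]
a=cv2.resize(a,(725,550)[:2],interpolation=cv2.INTER_CUBIC)
cv2.imwrite('pics/ta.png',a)
cv2.imwrite('pics/sb.png',cv2.resize(b,None,fx=4.5,fy=4.5,interpolation=cv2.INTER_CUBIC))
E
```

```text
(no output)
```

View pics/ta.png

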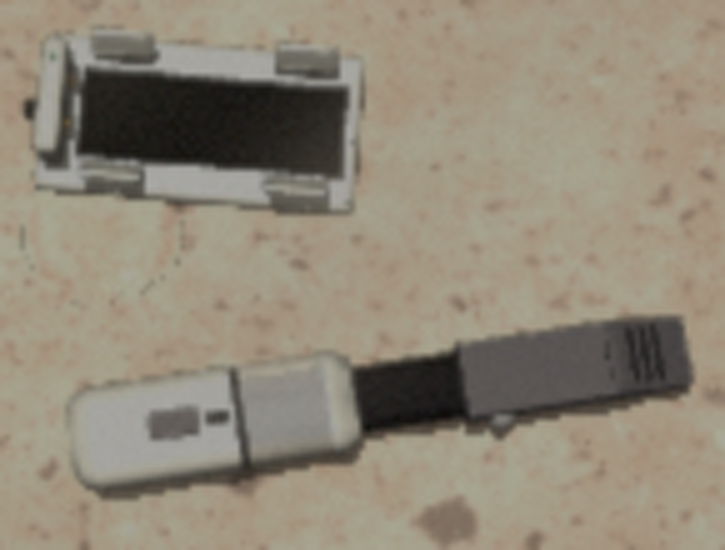

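View pics/sb.png

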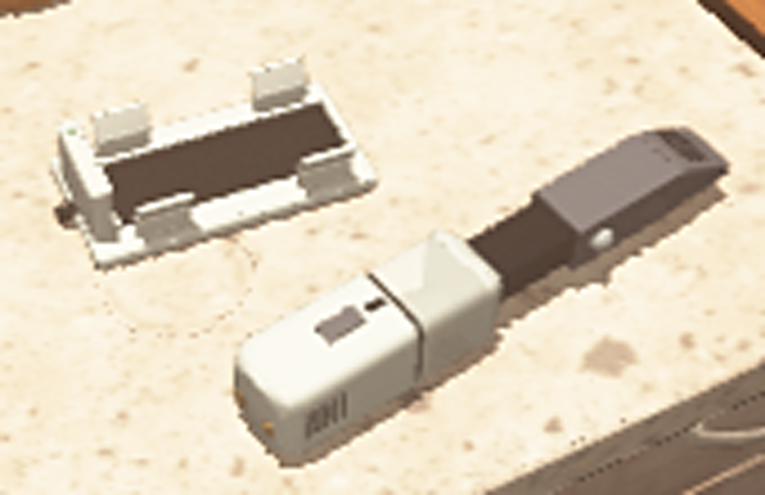

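```bash
python3 - <<'E'
from h import *
a=cam('top');b=cam('scene')
T=lambda u,v:(270+(u+.5)/5-.5,165+(v+.5)/5-.5)
S=lambda u,v:(255+(u+.5)/4.5-.5,180+(v+.5)/4.5-.5)
P={}
for n,t,s in [('pin',(502,424),(601,238)),('btn',(174,422),(340,326)),('blk',(217,417),(376,303)),('gapL',(233,370),(370,275)),('baseNL',(35,188),(103,265)),('baseNR',(352,210),(376,185)),('baseFR',(360,57),(322,88)),('floorFR',(350,88),(322,104))]:
    P[n]=tri([a,b],[T(*t),S(*s)]);print(n,P[n].round(4), (proj(a,P[n])-T(*t)).round(1))
# dock on top-view planes
for n,t in [('flFL',(85,68)),('flFR',(350,88)),('flNR',(340,175)),('flNL',(80,157))]: print(n,plane(a,T(*t),.012).round(4))
# colour masks top: dark floor
im=a['color'];g=cv2.cvtColor(im,cv2.COLOR_BGR2HSV)
# nozzle edges z=47
for n,t in [('nRearL',(459,345)),('nRearR',(471,415))]: print(n,plane(a,T(*t),.047).round(4))
print('tip',plane(a,T(688,353),.03).round(4))
for n,t in [('bodyrear',(72,435)),('bodyfront',(358,405))]: print(n,plane(a,T(*t),.03).round(4))
E
```

```text
pin [ 0.4488 -0.0325  0.0335] [-0.1 -0.1]
btn [0.4498 0.1376 0.0538] [0.3 0.3]
blk [0.4516 0.115  0.058 ] [0.4 0.3]
gapL [0.4756 0.1057 0.0509] [0.8 0.6]
baseNL [0.5822 0.2148 0.0084] [0.6 0.4]
baseNR [ 0.5693  0.042  -0.0006] [0.3 0.2]
baseFR [0.6531 0.0341 0.0034] [0.9 0.7]
floorFR [0.6359 0.0417 0.0077] [0.4 0.3]
flFL [0.6495 0.1886 0.012 ]
flFR [0.6357 0.0428 0.012 ]
flNR [0.5872 0.0492 0.012 ]
flNL [0.5995 0.1913 0.012 ]
nRearL [ 0.489  -0.0105  0.047 ]
nRearR [ 0.4524 -0.0157  0.047 ]
tip [ 0.4849 -0.1325  0.03  ]
bodyrear [0.4464 0.1937 0.03  ]
bodyfront [0.46   0.0425 0.03  ]
```

```bash
cat >> h.py <<'E'
from scipy.spatial.transform import Rotation as Ro
from scipy.linalg import logm
def pose():
    o=get_obs();q=np.array(o['tool_rot']);T=np.eye(4);T[:3,:3]=Ro.from_quat(q[[1,2,3,0]]).as_matrix();T[:3,3]=o['eef_pos'];return T,o
def down(x,y,z,a):  # tool pointing down, tool y axis at world angle a (deg)
    a=np.radians(a);Y=np.array([np.cos(a),np.sin(a),0]);Z=np.array([0,0,-1.]);T=np.eye(4);T[:3,:3]=np.c_[np.cross(Y,Z),Y,Z];T[:3,3]=x,y,z;return T
def twist(T,G,n):
    L=np.real(logm(np.linalg.inv(T)@G))/n
    return np.r_[L[:3,3]/.02, np.degrees([L[2,1],L[0,2],L[1,0]])/4]
def rel(T,G):
    D=np.linalg.inv(T)@G;return np.r_[D[:3,3]/.02,np.degrees(Ro.from_matrix(D[:3,:3]).as_rotvec())/4]
E
python3 - <<'E'
from h import *
T,o=pose();G=down(.4566,.1073,.25,6.7)
print(twist(T,G,48).round(3))
E
```

```text
[ 0.889 -0.219 -0.02  -0.    -0.    -0.424]
```

Call:
{"op": "jog_arm", "data": {"moves": [0.89,-0.22,-0.02,0,0,-0.424,1,0.89,-0.22,-0.02,0,0,-0.424,1,0.89,-0.22,-0.02,0,0,-0.424,1,0.89,-0.22,-0.02,0,0,-0.424,1,0.89,-0.22,-0.02,0,0,-0.424,1,0.89,-0.22,-0.02,0,0,-0.424,1,0.89,-0.22,-0.02,0,0,-0.424,1,0.89,-0.22,-0.02,0,0,-0.424,1]}}

```text
t: 0.87
eef_pos: [0.3, -0.5652, 0.2346]
tool_rot: [0.0, 0.968, 0.251, 0.0]
contact_force: [0.3, -0.3, -0.0]
gripper_width: 1.002
grasp_force: 0.0
```

Call:
{"op": "jog_arm", "data": {"moves": [0.89,-0.22,-0.02,0,0,-0.424,1,0.89,-0.22,-0.02,0,0,-0.424,1,0.89,-0.22,-0.02,0,0,-0.424,1,0.89,-0.22,-0.02,0,0,-0.424,1,0.89,-0.22,-0.02,0,0,-0.424,1,0.89,-0.22,-0.02,0,0,-0.424,1,0.89,-0.22,-0.02,0,0,-0.424,1,0.89,-0.22,-0.02,0,0,-0.424,1]}}

```text
t: 1.53
eef_pos: [0.3958, -0.4552, 0.2378]
tool_rot: [0.0, 0.932, 0.364, 0.0]
contact_force: [-0.3, -0.4, -0.1]
gripper_width: 1.001
grasp_force: 0.0
```

Call:
{"op": "jog_arm", "data": {"moves": [0.89,-0.22,-0.02,0,0,-0.424,1,0.89,-0.22,-0.02,0,0,-0.424,1,0.89,-0.22,-0.02,0,0,-0.424,1,0.89,-0.22,-0.02,0,0,-0.424,1,0.89,-0.22,-0.02,0,0,-0.424,1,0.89,-0.22,-0.02,0,0,-0.424,1,0.89,-0.22,-0.02,0,0,-0.424,1,0.89,-0.22,-0.02,0,0,-0.424,1]}}

```text
t: 2.2
eef_pos: [0.4635, -0.3254, 0.2409]
tool_rot: [0.0, 0.882, 0.471, -0.0]
contact_force: [0.3, 0.2, 0.4]
gripper_width: 1.001
grasp_force: 0.0
```

Call:
{"op": "jog_arm", "data": {"moves": [0.89,-0.22,-0.02,0,0,-0.424,1,0.89,-0.22,-0.02,0,0,-0.424,1,0.89,-0.22,-0.02,0,0,-0.424,1,0.89,-0.22,-0.02,0,0,-0.424,1,0.89,-0.22,-0.02,0,0,-0.424,1,0.89,-0.22,-0.02,0,0,-0.424,1,0.89,-0.22,-0.02,0,0,-0.424,1,0.89,-0.22,-0.02,0,0,-0.424,1]}}

```text
t: 2.87
eef_pos: [0.4988, -0.1833, 0.2441]
tool_rot: [0.0, 0.82, 0.572, 0.0]
contact_force: [0.8, -0.8, -0.3]
gripper_width: 1.001
grasp_force: 0.0
```

Call:
{"op": "jog_arm", "data": {"moves": [0.89,-0.22,-0.02,0,0,-0.424,1,0.89,-0.22,-0.02,0,0,-0.424,1,0.89,-0.22,-0.02,0,0,-0.424,1,0.89,-0.22,-0.02,0,0,-0.424,1,0.89,-0.22,-0.02,0,0,-0.424,1,0.89,-0.22,-0.02,0,0,-0.424,1,0.89,-0.22,-0.02,0,0,-0.424,1,0.89,-0.22,-0.02,0,0,-0.424,1]}}

```text
t: 3.53
eef_pos: [0.4998, -0.037, 0.2474]
tool_rot: [0.0, 0.747, 0.665, 0.0]
contact_force: [-0.2, 0.6, -0.1]
gripper_width: 1.004
grasp_force: 0.0
```

```bash
python3 - <<'E'
from h import *
T,o=pose();G=down(.4566,.1073,.25,6.7)
print(o['t'],o['eef_pos'],twist(T,G,8).round(3))
c=cam('wrist');cv2.imwrite('pics/w1.png',c['color']);print(c['C'],c['R'][2],c['fx'])
E
```

```text
3.5333 [ 0.49981057 -0.03700238  0.24735976] [ 0.904 -0.27  -0.017  0.     0.    -0.417]
[0.50918536 0.03025528 0.39048137] [-0.03122806 -0.26751558 -0.96304736] 337.7539151583545
```

View pics/w1.png

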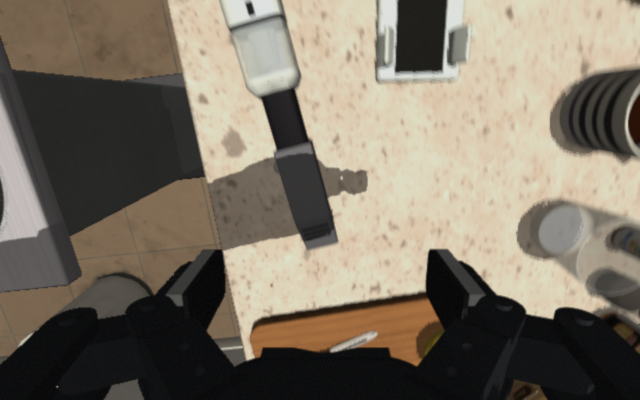

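Call:
{"op": "jog_arm", "data": {"moves": [0.9,-0.27,-0.02,0,0,-0.42,1,0.9,-0.27,-0.02,0,0,-0.42,1,0.9,-0.27,-0.02,0,0,-0.42,1,0.9,-0.27,-0.02,0,0,-0.42,1,0.9,-0.27,-0.02,0,0,-0.42,1,0.9,-0.27,-0.02,0,0,-0.42,1,0.9,-0.27,-0.02,0,0,-0.42,1,0.9,-0.27,-0.02,0,0,-0.42,1]}}

```text
t: 4.25
eef_pos: [0.4585, 0.1074, 0.2506]
tool_rot: [0.0, 0.664, 0.748, 0.0]
contact_force: [-0.3, 1.0, -0.1]
gripper_width: 0.999
grasp_force: 0.0
```

```bash
python3 - <<'E'
from h import *
T,o=pose();print(o['t'],o['eef_pos'],o['joint_vel'].round(2))
c=cam('wrist');cv2.imwrite('pics/w2.png',c['color']);print(c['C'],c['R'][2])
import pickle;pickle.dump(c,open('w2.pkl','wb'))
# predicted positions
for n,p in dict(org=(.4552,.1192,.056),pin=(.4488,-.0325,.03),dock=(.618,.12,.012)).items(): print(n,proj(c,p).round(0))
cv2.imwrite('pics/w2b.png',cv2.resize(c['color'],(800,500),interpolation=cv2.INTER_CUBIC))
E
```

```text
4.25 [0.45845585 0.10735082 0.25057622] [-0.26 -0.05 -0.21  0.06 -0.   -0.   -0.12]
[0.45190531 0.17462183 0.39369647] [ 0.03180706 -0.26739482 -0.96306195]
org [322. 158.]
pin [302. 279.]
dock [463. 168.]
```

View pics/w2b.png

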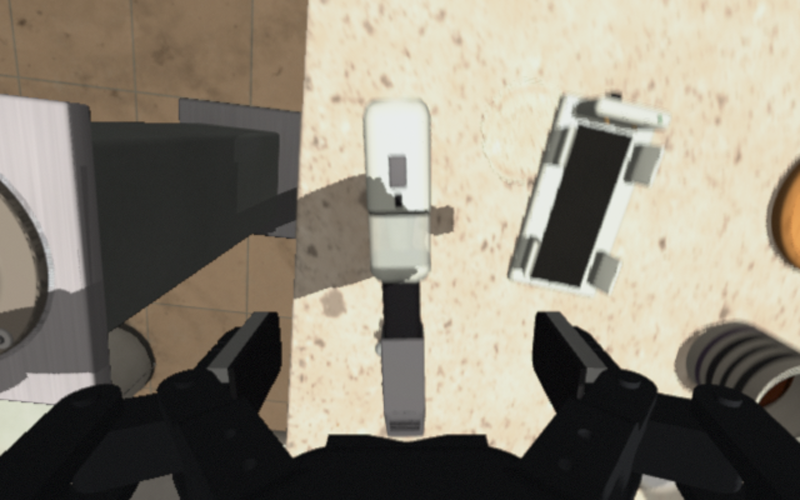

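```bash
cat > m.py <<'E'
from h import *
import pickle
w=pickle.load(open('w2.pkl','rb'));t=cam('top')
W=lambda u,v:((u+.5)*.8-.5,(v+.5)*.8-.5)
T=lambda u,v:(270+(u+.5)/5-.5,165+(v+.5)/5-.5)
def dark(c,box,z,thr):
    g=c['color'].max(2).astype(np.uint8);x0,y0,x1,y1=box;m=np.zeros_like(g);m[y0:y1,x0:x1]=(g[y0:y1,x0:x1]<thr)*255
    k=max(cv2.findContours(m,cv2.RETR_EXTERNAL,cv2.CHAIN_APPROX_NONE)[0],key=cv2.contourArea)
    P=np.array([plane(c,p[0],z)[:2] for p in k],np.float32);r=cv2.minAreaRect(P*1000)
    return np.array(r[0]),r[1],r[2],cv2.boxPoints(r).round(1).tolist()
print('pad w',dark(w,(415,90,520,240),.012,75));print('pad t',dark(t,(284,170,343,207),.012,75))
for n,a,b in [('btn',(397,170),(174,422)),('blk',(398,201),(217,417)),('flFL',(582,125),(85,68)),('flFR',(634,137),None),('flNR',(580,288),(340,175)),('flNL',(530,276),None),('pin',(379,342),(502,424)),('tip',(404,430),None)]:
    if b: print(n,tri([w,t],[W(*a),T(*b)]).round(4))
for n,a,z in [('rear',(398,98),.03),('front',(402,281),.03),('noz rear L',(423,338),.047),('noz rear R',(382,338),.047),('bodyL40',(430,200),.05),('bodyR40',(368,200),.05),('bodyL0',(429,130),.05),('bodyR0',(366,130),.05)]: print(n,plane(w,W(*a),z).round(4))
E
python3 m.py
```

```text
pad w (array([616.98272705, 120.42459106]), (142.22409057617188, 47.82197189331055), 84.37354278564453, [[586.2000122070312, 52.0], [633.7999877929688, 47.29999923706055], [647.7999877929688, 188.8000030517578], [600.2000122070312, 193.5]])
pad t (array([617.7946167 , 137.08918762]), (114.6396484375, 56.9818229675293), 70.85839080810547, [[572.0999755859375, 92.30000305175781], [625.9000244140625, 73.5999984741211], [663.5, 181.89999389648438], [609.7000122070312, 200.60000610351562]])
btn [0.4495 0.1395 0.0497]
blk [0.4522 0.1163 0.0557]
flFL [ 0.7176  0.2121 -0.2747]
flNR [0.5846 0.0619 0.0913]
pin [ 0.4496 -0.0344  0.0136]
rear [0.4421 0.1962 0.03  ]
front [0.4638 0.039  0.03  ]
noz rear L [ 0.4886 -0.0072  0.047 ]
noz rear R [ 0.4516 -0.0116  0.047 ]
bodyL40 [0.4778 0.1194 0.05  ]
bodyR40 [0.4272 0.1134 0.05  ]
bodyL0 [0.4696 0.1743 0.05  ]
bodyR0 [0.4204 0.1684 0.05  ]
```

```bash
cat >> m.py <<'E'
print('---')
for n,a,b in [('padRF',(634,137),(85,68)),('padFF',(580,288),(350,88)),('padFN',(530,276),(340,175)),('padRN',(582,125),(80,157))]: print(n,tri([w,t],[W(*a),T(*b)]).round(4))
for n,a,z in [('bFN',(510,276),.012),('bFF',(594,294),.006),('wallR',(665,124),.052),('wallL',(600,108),.052)]: print(n,plane(w,W(*a),z).round(4))
ax=np.radians(-95.5);D=np.array([np.cos(ax),np.sin(ax)]);N=np.array([-D[1],D[0]])
for n,p in [('front edge top',plane(t,T(356,130),.012)),('frontw',plane(w,W(552,287),.012)),('rear edge top',plane(t,T(33,190),.012))]: print(n,(p[:2]-[.617,.1204])@D)
c=[plane(w,W(*q),.035) for q in [(524,252),(604,271),(556,145),(645,163)]]
for p in c: print('cheek',(p[:2]-[.617,.1204])@D,(p[:2]-[.617,.1204])@N)
P,o=pose();print(o['eef_pos'],rel(P,down(.4536,.1066,.021,7.5)).round(3))
E
python3 m.py | sed -n '/---/,$p'
```

```text
---
padRF [0.649  0.189  0.0147]
padFF [0.6377 0.0432 0.0067]
padFN [0.5888 0.049  0.0029]
padRN [0.5973 0.1918 0.0253]
bFN [0.5666 0.0496 0.012 ]
bFF [0.654 0.039 0.006]
wallR [0.6512 0.2006 0.052 ]
wallL [0.5981 0.2062 0.052 ]
front edge top 0.08051771966235816
frontw 0.07744998881452488
rear edge top -0.09279102513338475
cheek 0.04407093750365998 -0.045165972075126626
cheek 0.045827406846263116 0.030084003444472523
cheek -0.050344499376544685 -0.04578468970504914
cheek -0.05221775787282691 0.03145749603206181
[0.45847391 0.10757473 0.25066348] [-2.0000e-02 -2.5100e-01  1.1483e+01  3.0000e-03 -1.0000e-03 -1.5800e-01]
```

Call:
{"op": "jog_arm", "data": {"moves": [0,-0.05,0.9,0,0,-0.04,1,0,-0.05,0.9,0,0,-0.04,1,0,-0.05,0.9,0,0,-0.04,1,0,-0.05,0.9,0,0,-0.04,1,0,-0.05,0.9,0,0,0,1,0,0,0.9,0,0,0,1,0,0,0.9,0,0,0,1,0,0,0.9,0,0,0,1]}}

```text
t: 5.07
eef_pos: [0.4545, 0.1042, 0.1055]
tool_rot: [0.0, 0.661, 0.75, -0.0]
contact_force: [0.1, -1.0, -0.8]
gripper_width: 0.996
grasp_force: 0.0
```

Call:
{"op": "jog_arm", "data": {"moves": [0,0,0.9,0,0,0,1,0,0,0.9,0,0,0,1,0,0,0.9,0,0,0,1,0,0,0.8,0,0,0,1,0,0,0.5,0,0,0,1,0,0,0.28,0,0,0,1,0,0,0,0,0,0,1,0,0,0,0,0,0,0.5], "grip_force": 40}}

```text
t: 5.73
eef_pos: [0.4546, 0.1049, 0.0211]
tool_rot: [0.0, 0.661, 0.75, 0.0]
contact_force: [0.7, 0.3, 0.8]
gripper_width: 0.886
grasp_force: 0.0
```

Call:
{"op": "jog_arm", "data": {"moves": [0,0,0,0,0,0,0,0,0,0,0,0,0,0,0,0,0,0,0,0,0,0,0,0,0,0,0,0,0,0,0,0,0,0,0,0,0,0,0,0,0,0,0,0,0,0,0,0,0,0,0,0,0,0,0,0]}}

```text
t: 6.4
eef_pos: [0.4546, 0.1049, 0.0217]
tool_rot: [0.001, 0.661, 0.75, 0.0]
contact_force: [-1.6, -0.1, 6.2]
gripper_width: 0.626
grasp_force: 42.6
```

Call:
{"op": "jog_arm", "data": {"moves": [0,0,-0.2,0,0,0,0,0,0,-0.4,0,0,0,0,0,0,-0.6,0,0,0,0,0,0,-0.7,0,0,0,0,0,0,-0.7,0,0,0,0,0,0,-0.6,0,0,0,0,0,0,-0.4,0,0,0,0,0,0,-0.2,0,0,0,0]}}

```text
t: 7.07
eef_pos: [0.4548, 0.105, 0.0982]
tool_rot: [0.001, 0.661, 0.75, 0.001]
contact_force: [-0.2, 0.3, -5.6]
gripper_width: 0.625
grasp_force: 43.6
```

```bash
python3 - <<'E'
from h import *
P,o=pose();G=down(.6154,.1035,.098,-5.6);print(o['eef_pos'],o['contact_force'],twist(P,G,12).round(3))
E
```

```text
[0.4547758  0.10495009 0.098189  ] [-0.19246189  0.25322919 -5.58172142] [-0.016  0.671  0.001  0.002 -0.     0.268]
```

Call:
{"op": "jog_arm", "data": {"moves": [0,0.2,0,0,0,0.1,0,0,0.4,0,0,0,0.15,0,0,0.55,0,0,0,0.22,0,0,0.65,0,0,0,0.25,0,-0.02,0.7,0,0,0,0.28,0,-0.02,0.7,0,0,0,0.28,0,-0.02,0.7,0,0,0,0.28,0,-0.02,0.7,0,0,0,0.28,0]}}

```text
t: 7.73
eef_pos: [0.5474, 0.1099, 0.0958]
tool_rot: [-0.0, 0.708, 0.706, -0.0]
contact_force: [0.0, -0.9, -4.9]
gripper_width: 0.624
grasp_force: 43.7
```

Call:
{"op": "jog_arm", "data": {"moves": [-0.02,0.7,0,0,0,0.28,0,-0.02,0.7,0,0,0,0.28,0,-0.02,0.65,0,0,0,0.26,0,-0.02,0.55,0,0,0,0.22,0,0,0.4,0,0,0,0.16,0,0,0.3,0,0,0,0.14,0,0,0.15,0,0,0,0.1,0,0,0,0,0,0,0,0]}}

```text
t: 8.4
eef_pos: [0.6154, 0.1053, 0.0964]
tool_rot: [-0.0, 0.743, 0.67, -0.0]
contact_force: [0.6, 0.2, -5.0]
gripper_width: 0.625
grasp_force: 43.6
```

```bash
python3 - <<'E'
from h import *
P,o=pose();G=down(.6154,.1035,.098,-5.6);print(o['eef_pos'],rel(P,G).round(3))
c=cam('wrist');t=cam('top')
import pickle;pickle.dump((c,t),open('w3.pkl','wb'))
a=cv2.resize(c['color'],(800,500),interpolation=cv2.INTER_CUBIC)[:370];b=cv2.resize(t['color'][160:260,270:430],(368,230),interpolation=cv2.INTER_CUBIC)
out=np.zeros((600,800,3),np.uint8);out[:370]=a;out[370:,:368]=b;cv2.imwrite('pics/w3.png',out)
E
```

```text
[0.61535278 0.10534325 0.09641631] [-0.091  0.012 -0.079 -0.006  0.    -0.075]
```

View pics/w3.png

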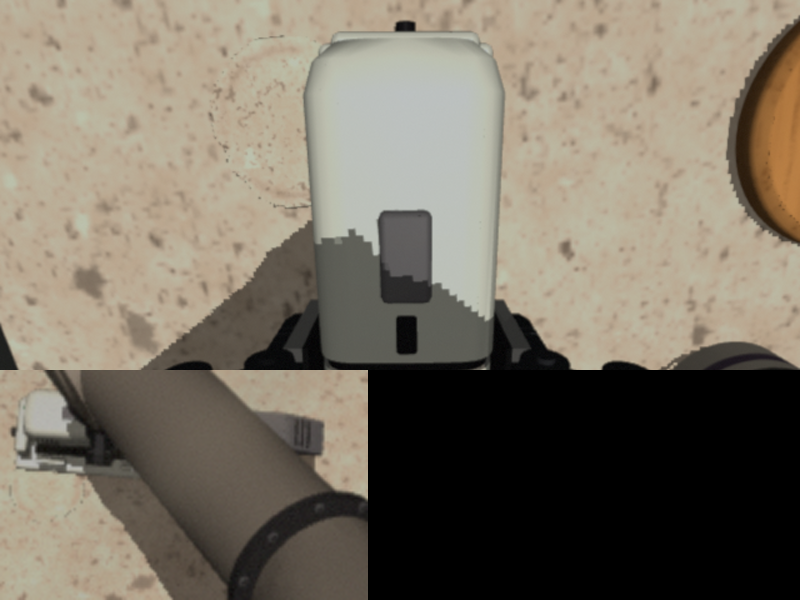

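```bash
python3 - <<'E'
from h import *
import pickle
c,t=pickle.load(open('w3.pkl','rb'));W=lambda u,v:((u+.5)*.8-.5,(v+.5)*.8-.5)
ax=np.radians(-95.6);D=np.array([np.cos(ax),np.sin(ax)]);N=np.array([-D[1],D[0]])
o0=np.array([.617,.1204])-.0015*D
P,_=pose();print('tool',(P[:2,3]-o0)@D,(P[:2,3]-o0)@N)
for n,a,z in [('wall L',(333,37),.052),('wall R',(478,37),.052),('knob',(405,24),.03),('blk',(406,335),.0747+.056),('btn',(405,256),.0747+.056),('rear',(405,39),.0747+.03),('sideL rear',(309,90),.0747+.045),('sideR rear',(501,90),.0747+.045)]:
    p=plane(c,W(*a),z)[:2];print(n,((p-o0)@D).round(4),((p-o0)@N).round(4))
E
```

```text
tool 0.016586005816399334 -0.0011412290935563347
wall L -0.0864 -0.028
wall R -0.0861 0.0308
knob -0.0957 0.0011
blk 0.0059 0.0013
btn -0.0176 0.0011
rear -0.0759 0.0013
sideL rear -0.0608 -0.0243
sideR rear -0.0606 0.027
```

Call:
{"op": "jog_arm", "data": {"moves": [-0.1,0,0.2,0,0,-0.07,0,-0.1,0,0.35,0,0,0,0,0,0,0.4,0,0,0,0,0,0,0.4,0,0,0,0,0,0,0.35,0,0,0,0,0,0,0.3,0,0,0,0,0,0,0.25,0,0,0,0,0,0,0.15,0,0,0,0]}}

```text
t: 9.17
eef_pos: [0.6142, 0.1014, 0.0479]
tool_rot: [-0.0, 0.741, 0.672, -0.0]
contact_force: [0.4, 0.7, -5.0]
gripper_width: 0.627
grasp_force: 43.6
```

Call:
{"op": "jog_arm", "data": {"moves": [0,0,0.15,0,0,0,0,0,0,0.15,0,0,0,0,0,0,0.15,0,0,0,0,0,0,0.12,0,0,0,0,0,0,0.08,0,0,0,0,0,0,0.05,0,0,0,0,0,0,0,0,0,0,0,0,0,0,0,0,0,0]}}

```text
t: 9.83
eef_pos: [0.6146, 0.1014, 0.035]
tool_rot: [0.0, 0.741, 0.672, 0.0]
contact_force: [-0.6, 0.7, -5.4]
gripper_width: 0.622
grasp_force: 43.6
```

Call:
{"op": "jog_arm", "data": {"moves": [0,0,0.04,0,0,0,0,0,0,0.04,0,0,0,0,0,0,0,0,0,0,0,0,0,0,0,0,0,0.7,0,0,0,0,0,0,0.8,0,0,0,0,0,0,0.9,0,0,0,0,0,0,0.9,0,0,0,0,0,0,0.9]}}

```text
t: 10.5
eef_pos: [0.6148, 0.1015, 0.0335]
tool_rot: [0.0, 0.741, 0.672, 0.0]
contact_force: [-0.1, -0.7, 0.3]
gripper_width: 0.9
grasp_force: 0.0
```

Call:
{"op": "jog_arm", "data": {"moves": [0,0,0,0,0,0,0.9,0,0,0,0,0,0,0.9,0,0,-0.3,0,0,0,0.9,0,0,-0.6,0,0,0,0.9,0,0,-0.8,0,0,0,1,0,0,-0.9,0,0,0,1,0,0,-0.9,0,0,0,1,0,0,-0.9,0,0,0,1]}}

```text
t: 11.17
eef_pos: [0.6147, 0.1015, 0.1234]
tool_rot: [0.0, 0.741, 0.672, 0.0]
contact_force: [-0.7, -0.1, 0.0]
gripper_width: 0.999
grasp_force: 0.0
```

```bash
python3 - <<'E'
from h import *
P,o=pose();print(o['t'],o['eef_pos'],o['gripper_width'])
G=down(.602,-.04,.15,-5.6);print(rel(P,G).round(2))
E
```

```text
11.1667 [0.61471691 0.10154837 0.12339887] 0.999141823091849
[-7.11  0.06 -1.33  0.01 -0.    0.01]
```

Released. Move above the nozzle and look.

Call:
{"op": "jog_arm", "data": {"moves": [-0.9,0,-0.3,0,0,0,1,-1,0,-0.3,0,0,0,1,-1,0,-0.3,0,0,0,1,-1,0,-0.3,0,0,0,1,-1,0,-0.1,0,0,0,1,-1,0,0,0,0,0,1,-0.8,0.05,0,0,0,0,1,-0.3,0,0,0,0,0,1]}}

```text
t: 11.83
eef_pos: [0.602, -0.0415, 0.1484]
tool_rot: [0.001, 0.742, 0.67, -0.0]
contact_force: [-0.5, -0.8, -0.7]
gripper_width: 1.003
grasp_force: 0.0
```

```bash
python3 - <<'E'
from h import *
P,o=pose();print(o['t'],o['eef_pos'],o['joint_vel'].round(2))
c=cam('wrist');s=cam('scene')
import pickle;pickle.dump((c,s),open('w4.pkl','wb'))
ax=np.radians(-95.6);D=np.array([np.cos(ax),np.sin(ax)]);N=np.array([-D[1],D[0]]);o0=np.array([.6169,.1219])
f=lambda x,y,z: proj(c,np.r_[o0+x*D+y*N,z])*1.25
print('pin',f(.155,-.027,.042),'rear',f(-.07,0,.042),'scenepin',proj(s,np.r_[o0+.155*D-.027*N,.042]))
out=np.zeros((600,800,3),np.uint8);out[:400,:640]=c['color'];out[400:,:600]=cv2.resize(s['color'][185:255,250:460],(600,200),interpolation=cv2.INTER_CUBIC)
cv2.imwrite('pics/w4.png',out)
E
```

```text
11.8333 [ 0.60200912 -0.04151128  0.14843039] [ 0.08  0.   -0.01  0.01 -0.02 -0.01  0.09]
pin [357.3702137  227.14132849] rear [ 399.07112521 -247.02180807] scenepin [360.79347032 199.12662474]
```

View pics/w4.png

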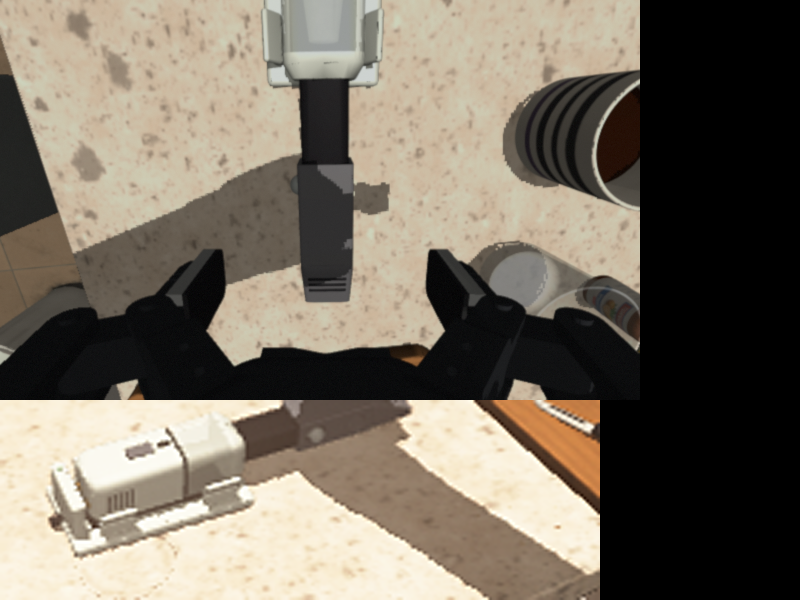

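```bash
python3 - <<'E'
from h import *
import pickle
c,s=pickle.load(open('w4.pkl','rb'))
ax=np.radians(-95.6);D=np.array([np.cos(ax),np.sin(ax)]);N=np.array([-D[1],D[0]]);o0=np.array([.6169,.1219])
F=lambda p:np.round([(p[:2]-o0)@D*1e3,(p[:2]-o0)@N*1e3,p[2]*1e3],1)
print('pin tri',F(tri([c,s],[(295,184),(360.8,197.2)])),'z.042',F(plane(c,(294,184),.042)))
for n,u,z in [('nozRearL',(300,163),.059),('nozRearR',(351,163),.059),('nozL',(300,230),.059),('nozR',(353,230),.059),('tipL',(305,300),.042),('tipR',(350,300),.042),('bodyfront',(325,79),.042),('dockFL',(268,86),.006),('dockFR',(380,86),.006)]: print(n,F(plane(c,u,z)),plane(c,u,z).round(4))
P,o=pose();print('tool',F(P[:3,3]))
for z in(.1,.023): print(rel(P,down(*(o0+.157*D),z,-5.6)).round(3))
E
```

```text
pin tri [157.6 -20.4  41.9] z.042 [156.8 -20.9  42. ]
nozRearL [137.6 -14.7  59. ] [ 0.5888 -0.0136  0.059 ]
nozRearR [137.7  20.8  59. ] [ 0.6242 -0.0172  0.059 ]
nozL [187.5 -15.8  59. ] [ 0.5828 -0.0632  0.059 ]
nozR [187.6  23.2  59. ] [ 0.6216 -0.0671  0.059 ]
tipL [257.1 -14.5  42. ] [ 0.5774 -0.1326  0.042 ]
tipR [257.2  23.4  42. ] [ 0.615  -0.1364  0.042 ]
bodyfront [81.3  2.9 42. ] [0.6118 0.0407 0.042 ]
dockFL [ 84.4 -43.    6. ] [0.5659 0.0421 0.006 ]
dockFR [84.7 47.1  6. ] [0.6555 0.033  0.006 ]
tool [162.    0.9 148.1]
[ 0.249 -0.05   2.404  0.012  0.007 -0.029]
[ 0.251 -0.053  6.254  0.012  0.007 -0.029]
```

Call:
{"op": "jog_arm", "data": {"moves": [0.12,0,0.5,0,0,0,1,0.12,0,0.9,0,0,0,1,0,0,0.9,0,0,0,1,0,0,0.9,0,0,0,1,0,0,0.9,0,0,0,1,0,0,0.8,0,0,0,1,0,0,0.7,0,0,0,1,0,0,0.4,0,0,0,1]}}

```text
t: 12.6
eef_pos: [0.6014, -0.0314, 0.0252]
tool_rot: [-0.001, 0.74, 0.673, -0.001]
contact_force: [-0.3, -0.1, 0.5]
gripper_width: 1.001
grasp_force: 0.0
```

Call:
{"op": "jog_arm", "data": {"moves": [0,0,0.22,0,0,0,1,0,0,0,0,0,0,1,0,0,0,0,0,0,0,0,0,0,0,0,0,0,0,0,0,0,0,0,0,0,0,0,0,0,0,0,0,0,0,0,0,0,0,0,0,0,0,0,0,0], "grip_force": 40}}

```text
t: 13.27
eef_pos: [0.6034, -0.0333, 0.0239]
tool_rot: [0.001, 0.741, 0.672, 0.001]
contact_force: [1.0, -0.8, 5.3]
gripper_width: 0.46
grasp_force: 45.4
```

```bash
python3 - <<'E'
from h import *
P,o=pose();print(o['t'],o['eef_pos'],o['gripper_width']*85,o['contact_force'],o['torque'])
c=cam('wrist');s=cam('scene')
import pickle;pickle.dump((c,s),open('w5.pkl','wb'))
out=np.zeros((600,800,3),np.uint8);out[:400,:640]=c['color'];out[400:,:600]=cv2.resize(s['color'][165:235,310:520],(600,200),interpolation=cv2.INTER_CUBIC)
cv2.imwrite('pics/w5.png',out)
E
```

```text
13.2667 [ 0.60344189 -0.03327755  0.02394229] 39.070249971911934 [ 1.04825525 -0.80319599  5.27808039] [ 0.19303549 -0.01262803 -0.01718644]
```

View pics/w5.png

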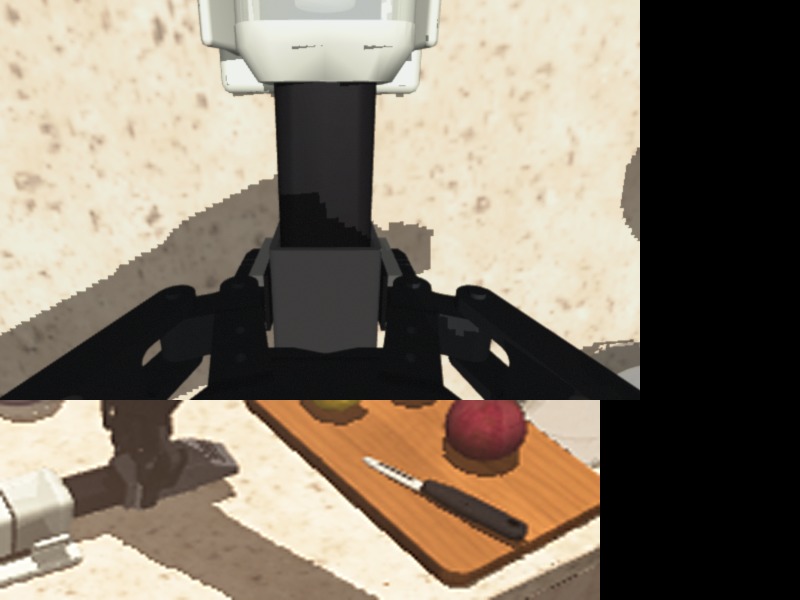

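Call:
{"op": "jog_arm", "data": {"moves": [0.06,0,0,0,0,0,0,0.1,0,0,0,0,0,0,0.1,0,0,0,0,0,0,0.1,0,0,0,0,0,0,0.1,0,0,0,0,0,0,0.1,0,0,0,0,0,0,0.1,0,0,0,0,0,0,0.1,0,0,0,0,0,0]}}

```text
t: 14.03
eef_pos: [0.6049, -0.0222, 0.0243]
tool_rot: [0.002, 0.742, 0.671, -0.001]
contact_force: [-2.0, -10.8, 11.6]
gripper_width: 0.461
grasp_force: 45.5
```

Call:
{"op": "jog_arm", "data": {"moves": [0.11,0,0,0,0,0,0,0.11,0,0,0,0,0,0,0.11,0,0,0,0,0,0,0.11,0,0,0,0,0,0,0.11,0,0,0,0,0,0,0.11,0,0,0,0,0,0,0.11,0,0,0,0,0,0,0.11,0,0,0,0,0,0]}}

```text
t: 14.7
eef_pos: [0.6069, -0.0023, 0.0243]
tool_rot: [0.001, 0.741, 0.671, 0.0]
contact_force: [-0.3, -2.8, 9.8]
gripper_width: 0.462
grasp_force: 45.3
```

Call:
{"op": "jog_arm", "data": {"moves": [0.1,0,0,0,0,0,0,0.1,0,0,0,0,0,0,0.1,0,0,0,0,0,0,0.1,0,0,0,0,0,0,0.08,0,0,0,0,0,0,0.05,0,0,0,0,0,0,0.05,0,0,0,0,0,0,0.03,0,0,0,0,0,0]}}

```text
t: 15.37
eef_pos: [0.6083, 0.0124, 0.0244]
tool_rot: [0.001, 0.741, 0.672, 0.001]
contact_force: [0.3, 1.8, 8.4]
gripper_width: 0.462
grasp_force: 45.0
```

```bash
python3 - <<'E'
from h import *
P,o=pose();print(o['t'],o['eef_pos'],o['contact_force'])
c=cam('wrist')
cv2.imwrite('pics/w6.png',c['color'])
import pickle;pickle.dump(c,open('w6.pkl','wb'))
E
```

```text
15.3667 [0.60829634 0.0123654  0.02439698] [0.25460668 1.77535588 8.36836265]
```

View pics/w6.png

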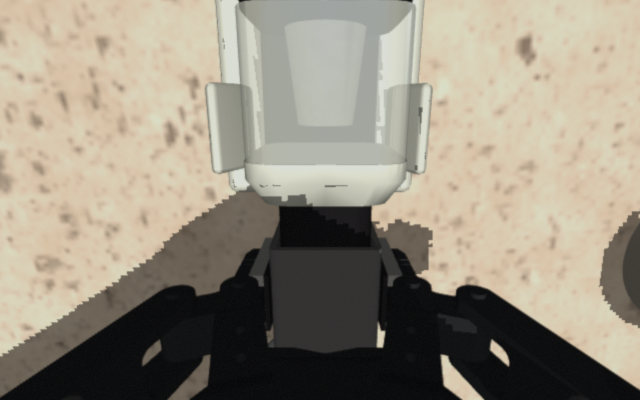

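```bash
python3 - <<'E'
from h import *
import pickle
c5=pickle.load(open('w5.pkl','rb'))[0];c6=pickle.load(open('w6.pkl','rb'))
for c,a,b in[(c5,82,248),(c6,207,248)]:
    p,q=plane(c,(325,a),.042),plane(c,(325,b),.059);print(p,q,np.linalg.norm((p-q)[:2]))
E
```

```text
[0.61207791 0.04067673 0.042     ] [ 0.60665041 -0.01465716  0.059     ] 0.055599431687979546
[0.61243159 0.04027775 0.042     ] [0.61145768 0.03069212 0.059     ] 0.009634984411024866
```

Call:
{"op": "jog_arm", "data": {"moves": [0.05,0,0,0,0,0,0,0.05,0,0,0,0,0,0,0.03,0,0,0,0,0,0,0,0,0,0,0,0,0,0,0,0,0,0,0,0,0,0,0,0,0,0,0,0,0,0,0,0,0,0,0,0,0,0,0,0,0]}}

```text
t: 16.08
eef_pos: [0.6085, 0.0141, 0.0244]
tool_rot: [0.001, 0.741, 0.672, 0.001]
contact_force: [-0.2, 0.1, 9.5]
gripper_width: 0.462
grasp_force: 45.1
```

Call:
{"op": "jog_arm", "data": {"moves": [0.05,0,0,0,0,0,0,0.05,0,0,0,0,0,0,0.05,0,0,0,0,0,0,0.03,0,0,0,0,0,0,0,0,0,0,0,0,0,0,0,0,0,0,0,0,0,0,0,0,0,0,0,0,0,0,0,0,0,0]}}

```text
t: 16.75
eef_pos: [0.6087, 0.0158, 0.0244]
tool_rot: [0.002, 0.741, 0.671, 0.0]
contact_force: [-1.7, -4.6, 11.2]
gripper_width: 0.463
grasp_force: 45.3
```

Call:
{"op": "jog_arm", "data": {"moves": [0.05,0,0,0,0,0,0,0.05,0,0,0,0,0,0,0.05,0,0,0,0,0,0,0,0,0,0,0,0,0,0,0,0,0,0,0,0,0,0,0,0,0,0,0,0,0,0,0,0,0,0,0,0,0,0,0,0,0]}}

```text
t: 17.42
eef_pos: [0.6086, 0.0161, 0.0245]
tool_rot: [0.002, 0.742, 0.671, -0.001]
contact_force: [-1.9, -9.0, 14.4]
gripper_width: 0.462
grasp_force: 45.7
```

Call:
{"op": "jog_arm", "data": {"moves": [-0.1,0,0,0,0,0,0,-0.1,0,-0.03,0,0,0,0,0,0,-0.03,0,0,0,0,0,0,0,0,0,0,0.5,0,0,0,0,0,0,0.6,0,0,0,0,0,0,0.8,0,0,0,0,0,0,0.8,0,0,0,0,0,0,0.8]}}

```text
t: 18.08
eef_pos: [0.6069, 0.017, 0.0238]
tool_rot: [-0.0, 0.741, 0.672, -0.0]
contact_force: [0.1, 0.6, -0.6]
gripper_width: 0.802
grasp_force: 0.0
```

Call:
{"op": "jog_arm", "data": {"moves": [0,0,0,0,0,0,0.8,0,0,-0.3,0,0,0,0.8,0,0,-0.8,0,0,0,0.8,0,0,-1,0,0,0,0.8,0,0,-1,0,0,0,0.8,0,0,-1,0,0,0,0.8,0,0,-1,0,0,0,0.8,0,0,-0.5,0,0,0,0.8]}}

```text
t: 18.75
eef_pos: [0.6085, 0.017, 0.1391]
tool_rot: [0.001, 0.741, 0.672, 0.001]
contact_force: [0.6, -0.6, 0.2]
gripper_width: 0.797
grasp_force: 0.0
```

```bash
python3 - <<'E'
from h import *
P,o=pose();print(o['t'],o['eef_pos'],o['gripper_width'])
c=cam('wrist');s=cam('scene')
import pickle;pickle.dump((c,s),open('w7.pkl','wb'))
out=np.zeros((600,800,3),np.uint8);out[:400,:640]=c['color'];out[400:,:600]=cv2.resize(s['color'][185:255,250:460],(600,200),interpolation=cv2.INTER_CUBIC)
cv2.imwrite('pics/w7.png',out)
E
```

```text
18.75 [0.60848283 0.01701944 0.13905543] 0.7967255846974068
```

View pics/w7.png

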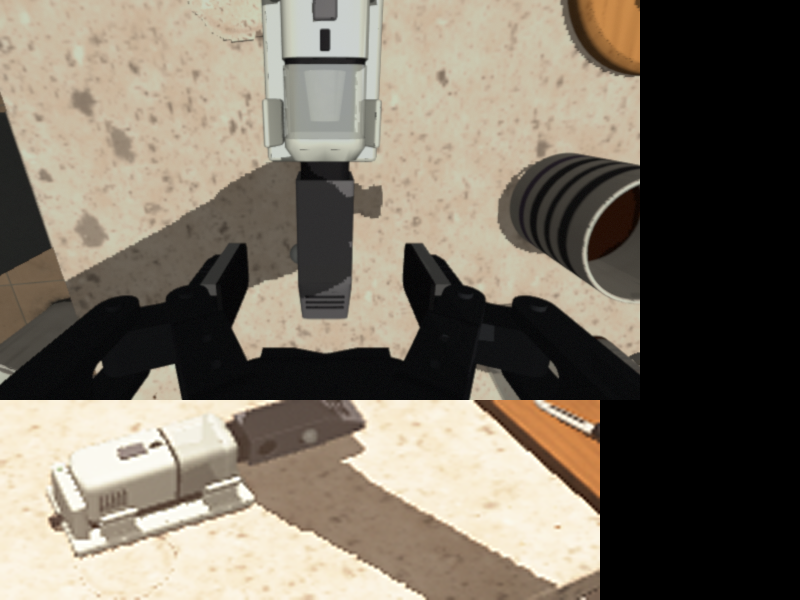

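```bash
python3 -c "
from station import *
print(hand_in())"
```

```text
the job is handed in; nothing more can be done
None
```

The vacuum is in its dock with the nozzle pushed in to the short setting. The last pictures show the pin out in the front hole, and the body stood firm against a 9 N push toward the contacts. I handed the job in with the robot clear of everything, but no verdict came back.

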